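# Assemble a steel vacuum-filtration set on its suction flask

### The job

Put the washed filtration set together on the side-arm flask, working upwards: first the filter base with its stopper in the flask's mouth, next the perforated support disc in the recess on top of the base, then the funnel, wide skirt down, over the base so that it sits on the disc, and last the lid on the funnel. Each part must be fully home and level, and let go, before the next goes on; leave the bottle, the jar and the tube block where they are.

Things in the scene. Friction and masses are not known exactly. Their poses are not given: they have to be found in the camera images.
- flask: Glass side-arm flask, conical, 86 mm wide, 130 mm tall, in a black weighted ring (124 mm wide, 20 mm high); it does not move. Origin: centre of its underside on the bench; z up. Mouth on the z axis at z = 130 mm, opening 42 mm, lip 55 mm wide. The hose arm (11 mm thick, end bead 14 mm) sticks out along the flask's +x to 61 mm from the axis at z = 106 mm.
- flask_mouth (a point): Centre of the flask's open mouth, level with the top of its lip, 130 mm above the bench; z up.
- filter_base: Steel filter base standing stopper down. Origin: centre of the stopper's underside; z up the axis. Black stopper z 0 to 30 mm, 31 mm wide at the foot, 37 mm at the top (loose fit in the mouth); flange z 30 to 36 mm, 66 mm wide, rests on the flask's lip; head z 36 to 52 mm, 57 mm wide (grip here). Recess in the head's top: 52 mm wide, 3 mm deep. Seated, the origin is 30 mm below the mouth.
- support_disc: Flat perforated steel disc, 47 mm across, 8 mm thick, lying flat on the bench; same either way up. Origin: centre of its underside; z up. Seated in the base's recess it stands 5 mm above the recess's rim, its origin 49 mm above the base's origin.
- funnel: Open steel tube, 92 mm tall, standing on its wider skirt. Origin: centre of the foot; z up the axis. Skirt z 0 to 15 mm: 69 mm outside, 63 inside (goes over the base's head); seat ring inside at z 15 to 19 mm, 40 mm opening, rests on the disc; body above: 60 mm outside, 55 inside, open at the top (grip its outside near the top). Seated, its origin is 42 mm above the base's origin.
- funnel_lid: Round steel lid with a black upright knob, lying on its lip, knob up. Origin: centre of the lip's underside; z up. Lip z 0 to 5 mm, 49 mm wide (goes into the funnel's top); plate z 5 to 9 mm, 68 mm wide; knob z 9 to 36 mm, 20 mm wide (grip here). Seated, its origin is 87 mm above the funnel's origin.
- reagent_bottle: White plastic bottle, 75 mm across, 172 mm tall, standing; leave alone. Origin: centre of its underside.
- media_jar: Glass jar with a dark teal cap, 60 mm across, 92 mm tall, standing; leave alone. Origin: centre of its underside.
- tube_block: Orange block of small white tubes, 100 by 190 mm (along its x and y), 42 mm high; leave alone. Origin: centre of its underside.
Mind the look-alikes: they are no part of the job. What is shaped like the filter_base but red is not meant.

How it is judged:
By the outcome, as a careful person would: the job done as asked, in the order asked, and still so for the second after the job is handed in, with the robot touching nothing.
It also fails if it takes over 131 s, if anything falls off the work surface, if the arm or the gripper's body presses on something with over 40 N, if the wrist force passes 120 N, or if a joint passes its speed limit or range.

### The arm

A 7-joint arm with a two-finger parallel gripper is mounted at the origin on the work surface. World frame = base frame: x ahead of the robot, y to its left, z up, the work surface at z = 0. Lengths are in m, angles in rad, forces in N, time in s.
With the tool pointing down it reaches from about 0.425 to 0.95 m from the base axis. Payload 4.7 kg.
Tool frame: the origin (TCP) lies between the finger pads; the fingertips stand 25 mm ahead of it and the grasp point (between the pads) lies 6 mm ahead of it; z points along the fingers, y is the line along which they close (so a half turn about z gives the same grasp; the last joint's range is limited). The gripper opens to 85 mm and grips with 20 to 120 N. Pads are 22 mm wide; open, the fingers measure 114 mm over their backs; the gripper's body (76 mm by 85 mm) begins 54 mm behind the grasp point. The pads swing forward as they close: fully open they stand 13 mm farther back than shut.
Start: joints at [1.174, 0.469, -0.049, 1.532, 0.024, 1.141, -0.082], TCP at [0.243, -0.63, 0.219] pointing down, gripper open.
Joint ranges: [-2.59, 2.59], [-0.33, 1.99], [-1.39, 1.29], [0.1, 2.45], [-1.04, 4.18], [0.21, 1.99], [-2.66, 2.66]. Speed limits (rad/s): [2.57, 2.57, 3.14, 3.14, 3.14, 3.14, 3.14].

### API

Orientations are given as a 3x3 rotation matrix whose columns are the frame's x, y, z axes.
In Python, from rig import * gives the robot as it stands. Calls block until the motion is done:
- movep(position, orientation): joint-space move of the TCP to a pose.
- move_l(position, attitude=None, feed=0.15, until_force=None): straight line of the TCP; attitude=None keeps the orientation; feed is the mean speed in m/s. With until_force (N) it stops when the force on the tool has changed by that much, and returns True; else False.
- move_joints(angles): joint-space move.
- command_gripper(opening, newtons=None): finger opening in m; newtons is the grip in N (None keeps the last); returns when the fingers have stopped.
- sleep(seconds).
- inverse_kinematics(position, orientation): joint angles nearest the present ones, or None.
- sense(): the state.
- camera(name): name is "scene" or "top" or "wrist"; returns (picture, depth): 480x640x3 uint8, red, green, blue; 480x640 float32, m along the optical axis (not along the pixel's ray), 0 where there is no reading.
- camera_params(name): a dict with "K" (3x3 intrinsics, pixels), "position" and "rotation" of the camera in the world; the wrist camera has in their place "tool_from_camera" (4x4, takes a point from camera to tool coordinates, whose origin is the TCP and whose axes are the flange's). Camera axes: x right, y down, z forward; pixel columns grow to the right and rows downward; lengths in m; the calibration is good to about 2 mm. A picture is of the moment at which its call begins: read the wrist's pose just before it. camera_params takes no time and is no camera call.
A pose or a line that the arm cannot do raises Unreachable and nothing moves.
- finish_job(): hands the job in; it is judged then, once.
The state is a dict: "time_s": time; "joint_pos": joint angles; "qd": joint speeds; "joint_efforts": joint torques, N m; "position": TCP position; "tcp_rot": TCP orientation; "wrist_force": force on the tool from outside, world axes, zero at the start; "ft_torque": the same for the moment, N m; "finger_gap": finger opening in m; "gripper_force": force on a finger pad.
Only numpy, scipy, OpenCV 4.12 (cv2) and the standard library are available. Lean on these libraries where they do the work, as an engineer would, in place of code of your own. Each camera call takes 0.05 s, during which the arm holds its last target. There are 200 camera calls.

## Working session

There is one attempt and no reset: what is moved stays moved. The work goes in short steps, each a Python script; the robot and the scene stay as the last script left them, time stands still between calls to the robot, and variables do not carry over. Pictures are saved under pics/ and viewed, at most 16 in all, crops included, and the job is handed in when it is done.

```bash
mkdir -p pics; ls
python3 - <<'E'
from rig import *
import cv2,numpy as np
for n in("scene","top"):
    p,d=camera(n); cv2.imwrite(f"pics/{n}0.png",p[:,:,::-1]); np.savez(f"{n}0.npz",p=p,d=d)
    c=camera_params(n); print(n,c["K"],c["position"],c["rotation"])
print(camera_params("wrist")); s=sense(); print(s["time_s"],s["tcp_rot"],s["wrist_force"])
E
```

```text
pics
scene [[436.15966298   0.         317.56467234]
 [  0.         436.15966298 236.09826193]
 [  0.           0.           1.        ]] [0.94171073 0.43881074 0.87391859] [[-0.75243915  0.53491953 -0.38431291]
 [ 0.65861439  0.60403708 -0.44873855]
 [-0.00789976 -0.59076247 -0.80680685]]
top [[475.1776593    0.         318.235633  ]
 [  0.         475.1776593  241.25478695]
 [  0.           0.           1.        ]] [0.38879472 0.02203271 1.22875534] [[-0.00289765 -0.98946505  0.14474293]
 [-0.99995644  0.00158279 -0.00919844]
 [ 0.00887244 -0.14476328 -0.98942654]]
{'K': array([[393.76302167,   0.        , 315.2762229 ],
       [  0.        , 393.76302167, 241.98783883],
       [  0.        ,   0.        ,   1.        ]]), 'tool_from_camera': array([[ 2.92023110e-04, -9.53027311e-01, -3.02884235e-01,
         7.72702670e-02],
       [ 9.99999228e-01,  6.44170456e-04, -1.06274647e-03,
         5.27996581e-04],
       [ 1.20793549e-03, -3.02883691e-01,  9.53026763e-01,
        -1.53393093e-01],
       [ 0.00000000e+00,  0.00000000e+00,  0.00000000e+00,
         1.00000000e+00]])}
0.1 [[ 9.33100799e-01  3.59614182e-01 -7.34123165e-04]
 [ 3.59614920e-01 -9.33099338e-01  1.65385879e-03]
 [-9.02587640e-05 -1.80721860e-03 -9.99998363e-01]] [0.36929784 0.08368907 0.09770892]
```

View pics/scene0.png

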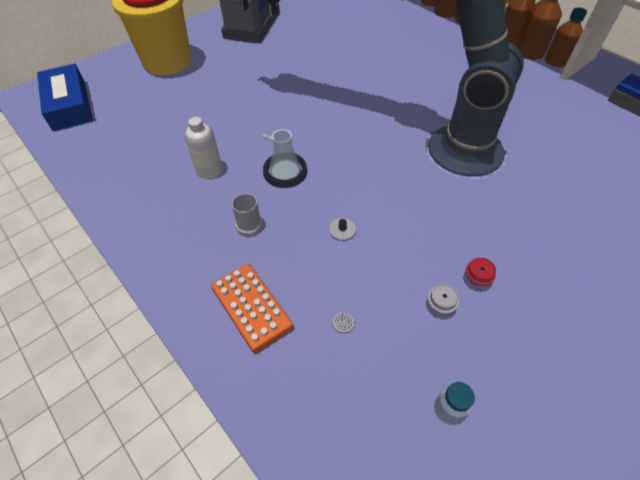

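View pics/top0.png

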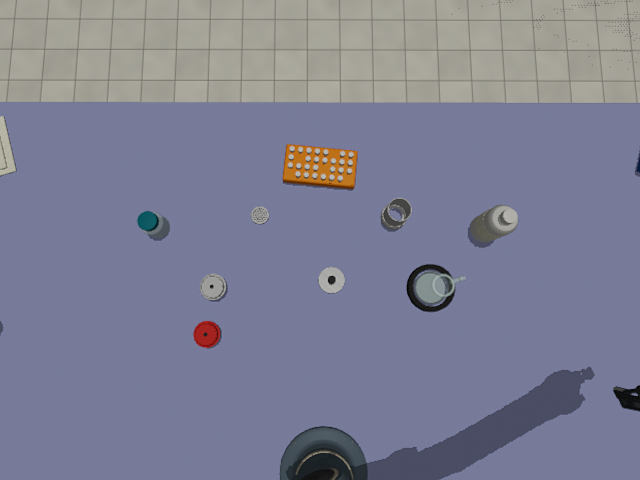

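The scene view shows all the parts. In the top view, the steel base is at (213,287) and its red look-alike at (207,334). The disc is at (260,215), the lid at (331,280), the funnel at (397,213) and the flask mouth at about (444,285). The bottle is at (500,222), the jar at (150,222) and the block at (320,166).

```bash
cat > h.py <<'E'
from rig import *
import cv2,numpy as np
def campose(n,s=None):
    c=camera_params(n)
    if n!="wrist": return c["K"],np.array(c["position"]),np.array(c["rotation"])
    T=c["tool_from_camera"]; R=np.array(s["tcp_rot"]); return c["K"],np.array(s["position"])+R@T[:3,3],R@T[:3,:3]
def ray(cp,uv,z):
    K,p,R=cp; d=R@np.linalg.inv(K)@[uv[0],uv[1],1]; return p+d*(z-p[2])/d[2]
def proj(cp,P):
    K,p,R=cp; q=K@R.T@(np.array(P)-p); return q[:2]/q[2]
def Rdown(yaw):  # tool z down, tool x at angle yaw
    c,s=np.cos(yaw),np.sin(yaw); return np.array([[c,s,0],[s,-c,0],[0,0,-1.]])
def wrist(name):
    s=sense(); p,d=camera("wrist"); cv2.imwrite(f"pics/{name}.png",p[:,:,::-1]); np.savez(f"{name}.npz",p=p,d=d,pos=s["position"],R=s["tcp_rot"]); return campose("wrist",s),p,d
E
python3 - <<'E'
from h import *
cp=campose("top"); cs=campose("scene")
for n,u,z in [("base",(213,286),.05),("red",(207,334),.05),("disc",(260,215),.008),("lid",(331,280),.009),("lidknob",(332,279),.036),("funnel_top",(400,207),.092),("ring",(431,288),.02),("mouth",(444,285),.13),("bottletop",(508,216),.172),("jar",(149,220),.092)]:
    print(n,ray(cp,u,z).round(3))
for n,u,z in [("base",(445,296),.052),("disc",(343,322),.008),("lid",(343,229),.009),("funnel_top",(245,203),.092),("mouth",(282,137),.13),("armend",(265,136),.106),("bottletop",(196,124),.172)]:
    print(n,ray(cs,u,z).round(3))
print("armend",ray(cp,(463,279),.106))
for P in ([.6,.2,.1],):print(inverse_kinematics(P,Rdown(0)),inverse_kinematics(P,Rdown(np.pi/2)))
img=np.load("top0.npz")["p"][120:360,120:560]; cv2.imwrite("pics/topc.png",cv2.resize(img[:,:,::-1],None,fx=1.8,fy=1.8,interpolation=cv2.INTER_CUBIC))
E
```

```text
base [0.45  0.271 0.05 ]
red [0.334 0.282 0.05 ]
disc [0.637 0.163 0.008]
lid [ 0.467 -0.022  0.009]
lidknob [ 0.468 -0.023  0.036]
funnel_top [ 0.639 -0.189  0.092]
ring [ 0.445 -0.275  0.02 ]
mouth [ 0.447 -0.279  0.13 ]
bottletop [ 0.601 -0.419  0.172]
jar [0.608 0.422 0.092]
base [0.452 0.279 0.052]
disc [0.639 0.166 0.008]
lid [ 0.468 -0.017  0.009]
funnel_top [ 0.634 -0.182  0.092]
mouth [ 0.45  -0.269  0.13 ]
armend [ 0.465 -0.325  0.106]
bottletop [ 0.606 -0.408  0.172]
armend [ 0.46219967 -0.33081692  0.106     ]
[ 0.01258865  0.58688465 -0.56595474  1.72837652  0.37744472  0.93688247
 -2.27540736] [ 0.21029758  0.69127072 -0.88417388  1.71683052  0.61134679  1.03334418
 -0.88867249]
```

Run:
```python
from h import *
lo=np.array([-2.59,-.33,-1.39,.1,-1.04,.21,-2.66]);hi=np.array([2.59,1.99,1.29,2.45,4.18,1.99,2.66])
T={"base":(.45,.275,[.06,.16,.3]),"disc":(.638,.165,[.02,.15,.3]),"lid":(.468,-.02,[.03,.15,.35]),"funnel":(.637,-.186,[.08,.2,.35]),"flask":(.448,-.275,[.16,.25,.32,.38])}
for n,(x,y,zs) in T.items():
    for yaw in np.radians(range(-180,180,30)):
        r=[]
        for z in zs:
            q=inverse_kinematics([x,y,z],Rdown(yaw)); r.append(None if q is None else round(float(min((q-lo).min(),(hi-q).min())),2))
        if None not in r: print(n,round(np.degrees(yaw)),r,np.round(q,1))
```

```text
base -180 [0.34, 0.34, 0.51] [ 0.1  0.3 -0.9  1.7  0.2  1.2  0.7]
base -150 [0.4, 0.4, 0.22] [ 0.3  0.4 -1.2  1.7  0.3  1.3  1.1]
base -120 [0.21, 0.22, 0.22] [ 0.3  0.4 -1.2  1.7  0.3  1.3  1.7]
base -90 [0.21, 0.22, 0.22] [ 0.3  0.4 -1.2  1.7  0.3  1.3  2.2]
base -60 [0.21, 0.17, 0.03] [ 0.4  0.4 -1.3  1.7  0.4  1.3  2.6]
base -30 [0.29, 0.23, 0.08] [-1.2  0.2  0.7  1.8 -0.1  1.2 -2.6]
base 0 [0.41, 0.49, 0.01] [ 0.4  0.5 -1.4  1.7  0.5  1.3 -2.6]
base 30 [0.45, 0.49, 0.36] [ 0.2  0.3 -1.   1.7  0.3  1.3 -1.9]
base 60 [0.45, 0.4, 0.23] [ 0.3  0.4 -1.2  1.7  0.3  1.3 -1.5]
base 90 [0.36, 0.4, 0.08] [ 0.4  0.4 -1.3  1.7  0.4  1.3 -1. ]
base 120 [0.38, 0.37, 0.01] [ 0.4  0.5 -1.4  1.7  0.5  1.3 -0.6]
base 150 [0.36, 0.34, 0.4] [ 0.2  0.3 -1.   1.7  0.3  1.3  0.2]
disc -180 [0.61, 0.51, 0.43] [ 0.3  0.6 -1.   1.4  0.5  1.4  0.9]
disc -150 [0.2, 0.21, 0.21] [ 0.4  0.6 -1.2  1.4  0.6  1.5  1.3]
disc -120 [0.2, 0.21, 0.21] [ 0.4  0.6 -1.2  1.4  0.6  1.5  1.8]
disc -90 [0.2, 0.21, 0.21] [ 0.4  0.6 -1.2  1.4  0.6  1.5  2.4]
disc -60 [0.04, 0.18, 0.18] [-1.   0.6  1.1  1.5 -0.5  1.4 -2.5]
di
[... 2019 characters left out ...]
 [0.22, 0.22, 0.22, 0.22] [ 1.4  0.3 -1.2  1.6  0.3  1.4  2.3]
flask -90 [0.04, 0.01, 0.17, 0.18] [-0.5  0.2  1.1  1.7 -0.2  1.4 -2.5]
flask -60 [0.5, 0.51, 0.48, 0.45] [ 0.5  0.1 -0.   1.6  0.   1.4 -2.2]
flask -30 [0.5, 0.53, 0.48, 0.45] [ 0.6  0.1 -0.1  1.6  0.   1.4 -1.6]
flask 0 [0.5, 0.53, 0.49, 0.46] [ 0.6  0.1 -0.2  1.6  0.   1.4 -1.1]
flask 30 [0.51, 0.54, 0.49, 0.46] [ 0.7  0.1 -0.3  1.6  0.   1.4 -0.6]
flask 60 [0.51, 0.55, 0.5, 0.47] [ 0.8  0.1 -0.4  1.6  0.   1.4 -0.1]
flask 90 [0.52, 0.56, 0.51, 0.48] [ 0.9  0.1 -0.5  1.6  0.1  1.4  0.4]
flask 120 [0.52, 0.57, 0.52, 0.49] [ 0.9  0.2 -0.5  1.6  0.1  1.4  0.9]
flask 150 [0.53, 0.59, 0.53, 0.5] [ 1.   0.2 -0.6  1.6  0.1  1.4  1.4]
```

Run:
```python
from h import *
movep([.448,-.275,.25],Rdown(np.pi/2)); wrist("w_flask"); print(sense()["time_s"])
movep([.45,.275,.17],Rdown(np.radians(60))); command_gripper(.085); wrist("w_base"); print(sense()["time_s"])
a=cv2.imread("pics/w_flask.png");b=cv2.imread("pics/w_base.png")
cv2.imwrite("pics/both.png",cv2.resize(np.hstack([a[:,60:560],b[:,60:560]]),(800,384)))
```

```text
1.6667
3.9333
```

View pics/both.png

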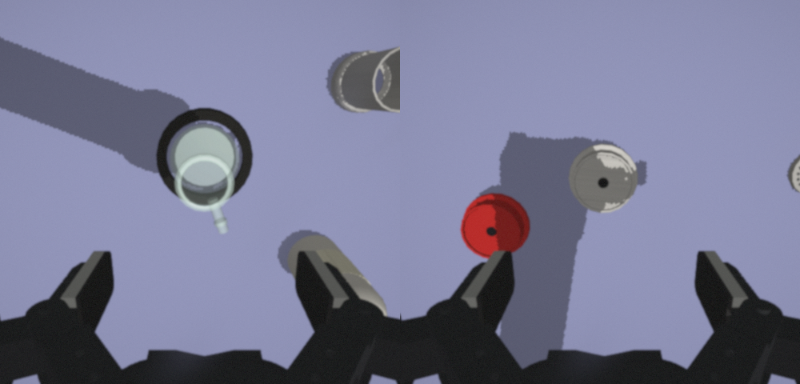

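The left half shows the flask, with its mouth circle at about original (315,228), a black ring around it and the hose arm pointing down and right. The right half shows the steel base at about (314,225), with a dark centre hole, and the red decoy to its left.

Run:
```python
from h import *
def load(n):
    z=np.load(n+".npz"); return z["p"],z["d"],campose("wrist",dict(position=z["pos"],tcp_rot=z["R"]))
p,d,cp=load("w_flask"); g=cv2.cvtColor(p,cv2.COLOR_RGB2GRAY)
m=(g<60).astype(np.uint8); m[300:]=0
cs=cv2.findContours(m,cv2.RETR_EXTERNAL,cv2.CHAIN_APPROX_NONE)[0]; c=max(cs,key=cv2.contourArea)
e=cv2.fitEllipse(c); print("ring",e,ray(cp,e[0],.02),ray(cp,e[0],.01))
cc=cv2.HoughCircles(cv2.medianBlur(g,3)[150:300,220:420],cv2.HOUGH_GRADIENT,1.5,10,param1=80,param2=25,minRadius=25,maxRadius=50)
for x,y,r in cc[0][:6]: print("circ",x+220,y+150,r,ray(cp,(x+220,y+150),.13), "mm r",r/393.8*(cp[1][2]-.13)*1000)
p,d,cp=load("w_base"); 
hsv=cv2.cvtColor(p,cv2.COLOR_RGB2HSV); print(hsv[225,314],hsv[100,314],hsv[240,340])
m=((hsv[...,1]<50)).astype(np.uint8); m[300:]=0; m[:,:230]=0; m[:,420:]=0
c=max(cv2.findContours(m,cv2.RETR_EXTERNAL,cv2.CHAIN_APPROX_NONE)[0],key=cv2.contourArea); e=cv2.fitEllipse(c); print("base",e,ray(cp,e[0],.036),"wid mm",np.array(e[1])/393.8*(cp[1][2]-.036)*1000)
g=cv2.cvtColor(p,cv2.COLOR_RGB2GRAY); h=(g[205:255,290:340]<45); v,u=np.nonzero(h); print("hole",len(u),u.mean()+290,v.mean()+205,ray(cp,(u.mean()+290,v.mean()+205),.049))
print("depth", d[225,314],d[100,314],cp[1])
```

```text
ring ((314.9148254394531, 195.48399353027344), (110.40734100341797, 112.25022888183594), 166.55856323242188) [ 0.44676861 -0.27345235  0.02      ] [ 0.44673838 -0.27537323  0.01      ]
circ 315.25 197.25 47.5 [ 0.44733224 -0.25357776  0.13      ] mm r 32.94309954444523
circ 310.75 207.75 49.15 [ 0.4441212  -0.26109828  0.13      ] mm r 34.087439177332904
circ 316.75 227.25 35.95 [ 0.44834055 -0.27542829  0.13      ] mm r 24.93272414910152
circ 322.75 207.75 49.15 [ 0.452619   -0.26112268  0.13      ] mm r 34.087439177332904
circ 306.25 188.25 49.15 [ 0.44107511 -0.2472025   0.13      ] mm r 34.087439177332904
circ 327.25 192.75 49.15 [ 0.45574121 -0.25041289  0.13      ] mm r 34.087439177332904
[105  19  27] [118  54 184] [ 23   9 112]
base ((313.3795471191406, 222.0343475341797), (88.22503662109375, 88.82196044921875), 114.36190795898438) [0.45005021 0.27652436 0.036     ] wid mm [64.38982945 64.82548609]
hole 90 313.73333333333335 228.22222222222223 [0.44972357 0.27531418 0.049     ]
depth 0.2862978 0.30555528 [0.48921358 0.340925   0.32340951]
```

Run:
```python
from h import *
R=Rdown(np.radians(60))
command_gripper(.057,40)
movep([.56,.29,.05],R)
for o in (.057,.047):
    command_gripper(o)
    h=move_l([.56,.29,.008],feed=.03,until_force=4); s=sense(); print(o,h,s["position"],s["finger_gap"],s["wrist_force"],s["time_s"])
    move_l([.56,.29,.05])
```

```text
0.057 False [0.56014024 0.29008354 0.0082049 ] 0.05677080452810679 [-0.34256832  1.04619048 -0.01246934] 6.7833
0.047 False [0.56011074 0.29010116 0.0082002 ] 0.04695395252254418 [-0.54059472  0.18431102  0.17857482] 9.0333
```

Run:
```python
from h import *
move_l([.56,.29,.012])
for o in (.047,.057):
    command_gripper(o)
    h=move_l([.56,.29,-.02],feed=.02,until_force=4); s=sense(); print(o,h,s["position"],s["finger_gap"],s["wrist_force"],s["time_s"])
    if o==.047: wrist("w_touch")
    move_l([.56,.29,.03])
```

```text
0.047 True [ 0.5599407   0.28992554 -0.0145067 ] 0.04691188960658254 [ 0.2554794  -1.14780833  4.87727733] 11.2833
0.057 True [ 0.56004419  0.2899766  -0.01636838] 0.05655474808024033 [-0.28473007 -0.49153566  5.02549046] 14.1
```

View pics/w_touch.png

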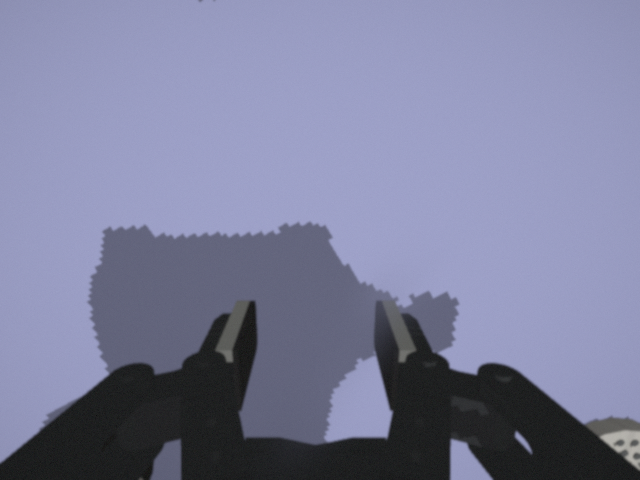

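Run:
```python
from h import *
for n in ("w_touch","w_base","w_flask"):
    z=np.load(n+".npz"); d=z["d"]; K,p,R=campose("wrist",dict(position=z["pos"],tcp_rot=z["R"]))
    for u,v in ((314,60),(314,100),(100,60),(520,60),(245,310),(385,310)):
        P=p+R@np.linalg.inv(K)@[u,v,1]*d[v,u]; print(n,(u,v),d[v,u].round(3),P.round(4))
print(np.array(sense()["joint_pos"]).round(3))
```

```text
w_touch (314, 60) 0.127 [ 6.07e-01  3.72e-01 -4.00e-04]
w_touch (314, 100) 0.133 [ 0.6009  0.3615 -0.0019]
w_touch (100, 60) 0.129 [ 0.5464  0.4072 -0.002 ]
w_touch (520, 60) 0.128 [ 0.6651  0.3386 -0.0012]
w_touch (245, 310) 0.142 [0.5436 0.3118 0.0111]
w_touch (385, 310) 0.142 [0.5872 0.2864 0.0107]
w_base (314, 60) 0.297 [ 0.5088  0.3771 -0.0013]
w_base (314, 100) 0.306 [ 0.4945  0.3525 -0.0012]
w_base (100, 60) 0.298 [ 0.3685  0.4585 -0.0026]
w_base (520, 60) 0.297 [ 0.6432  0.2993 -0.0013]
w_base (245, 310) 0.36 [ 0.349   0.2276 -0.0013]
w_base (385, 310) 0.36 [ 0.46    0.1635 -0.0012]
w_flask (314, 60) 0.37 [ 0.4463 -0.1488 -0.0009]
w_flask (314, 100) 0.381 [ 0.4461 -0.1842 -0.0017]
w_flask (100, 60) 0.371 [ 0.2446 -0.148  -0.0021]
w_flask (520, 60) 0.37 [ 0.6397 -0.1495 -0.0012]
w_flask (245, 310) 0.45 [ 0.3663 -0.4098 -0.0022]
w_flask (385, 310) 0.449 [ 0.5261 -0.4097 -0.0012]
[-0.059  0.722 -0.701  1.765  0.587  0.879 -1.55 ]
```

The touch test puts the fingertips about 15 mm *behind* the reported TCP: contact came at TCP z = -14.5 mm with a 47 mm opening and -16.4 mm with 57 mm. The depth readings agree with this, so I'll use the measured offsets. The picture shows both pads, with tips at about (245,300) and (385,300) and nothing between them.

```bash
cat >> h.py <<'E'
def show(tag):
    s=sense(); print(tag,"t",round(s["time_s"],1),"pos",np.round(s["position"],4),"gap",round(s["finger_gap"],4),"F",np.round(s["wrist_force"],1),"grip",round(float(np.max(s["gripper_force"])),1)); return s
def tcp_z(tip_z,opening): return tip_z-.0145-.19*(opening-.047)   # measured by touching the bench
FL=np.array([.4475,-.275])
E
python3 - <<'E'
from h import *
R=Rdown(np.radians(60)); zg=tcp_z(.0387,.057)
command_gripper(.085)
movep([.450,.2758,.12],R); move_l([.450,.2758,zg],feed=.08)
show("down"); command_gripper(.05,60); show("grip")
move_l([.450,.2758,.25],feed=.15); show("lift")
movep([*FL,.29],R); wrist("w_hold"); show("above")
E
```

```text
down t 17.0 pos [0.4504 0.2761 0.0228] gap 0.085 F [ 0.   0.7 -0.1] grip 0.0
grip t 17.4 pos [0.4502 0.2761 0.0232] gap 0.0549 F [-1.4 -0.3  6.6] grip 62.4
lift t 19.0 pos [0.4496 0.2754 0.2491] gap 0.0549 F [ 1.  -0.3 -1.7] grip 63.4
above t 21.1 pos [ 0.4482 -0.2736  0.29  ] gap 0.0546 F [-0.4 -0.4 -1.4] grip 63.3
```

View pics/w_hold.png

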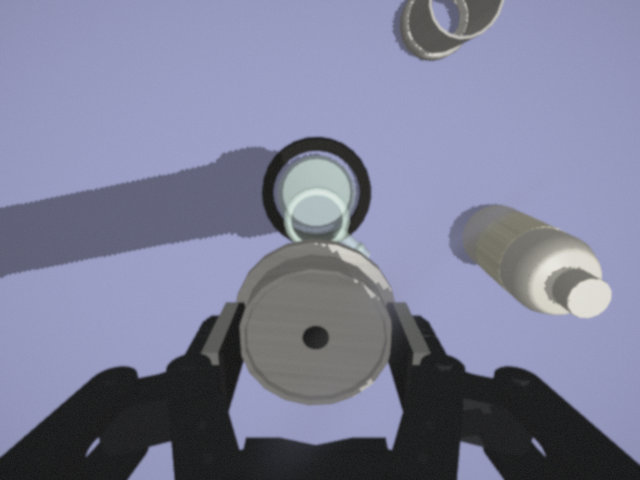

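The base is gripped and level, with its hole at (316,337). The flask mouth is partly visible at about (317,222).

Run:
```python
from h import *
z=np.load("w_hold.npz"); cp=campose("wrist",dict(position=z["pos"],tcp_rot=z["R"]))
h=ray(cp,(316,337),z["pos"][2]+.0258); m=ray(cp,(317,221),.13); print("hole",h,"mouth",m,"tcp",z["pos"])
R=Rdown(np.radians(60)); off=h[:2]-z["pos"][:2]; print(off)
xy=FL-off*(np.linalg.norm(off)<.006)
movep([*xy,.18],R); show("pre")
print(move_l([*xy,.1245],feed=.06,until_force=8)); show("a")
print(move_l([*xy,.118],feed=.015,until_force=5)); show("b")
```

```text
hole [ 0.44842676 -0.27401583  0.31579923] mouth [ 0.44725077 -0.27797992  0.13      ] tcp [ 0.44812814 -0.27366828  0.28999923]
[ 0.00029862 -0.00034755]
pre t 21.6 pos [ 0.4483 -0.2744  0.1808] gap 0.0548 F [-0.1 -0.1 -1. ] grip 63.6
False
a t 22.7 pos [ 0.4475 -0.2746  0.1248] gap 0.0549 F [-0.4  0.3 -0.8] grip 63.6
True
b t 22.9 pos [ 0.4476 -0.2748  0.1232] gap 0.0547 F [-0.5 -0.1  4.1] grip 63.9
```

Run:
```python
from h import *
command_gripper(.085); show("rel")
s=sense(); p=s["position"]; move_l([p[0],p[1],.24]); wrist("w_b2")
# go on to look at the disc
movep([.638,.165,.12],Rdown(np.radians(120))); wrist("w_disc"); show("disc")
a=cv2.imread("pics/w_b2.png");b=cv2.imread("pics/w_disc.png")
cv2.imwrite("pics/both2.png",cv2.resize(np.hstack([a[:,60:560],b[:,60:560]]),(800,384)))
```

```text
rel t 23.3 pos [ 0.4466 -0.2744  0.122 ] gap 0.0849 F [-0.6 -0.9  0.8] grip 0.0
disc t 26.2 pos [0.6387 0.1629 0.1203] gap 0.085 F [-1.3 -0.8  0.4] grip 0.0
```

View pics/both2.png

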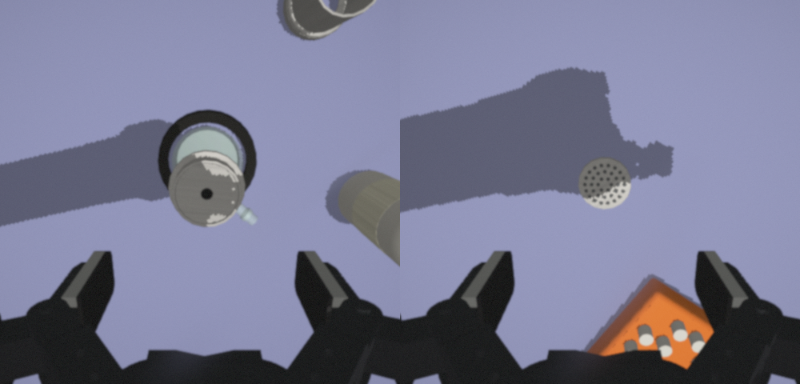

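Left half: the base sits in the flask mouth, level, with its hole at about (207,194) in the mosaic. Right half: the disc is at (605,183), and the block's corner is well clear of the finger paths.

```bash
cat >> h.py <<'E'
def load(n):
    z=np.load(n+".npz"); return z["p"],z["d"],campose("wrist",dict(position=z["pos"],tcp_rot=z["R"]))
def hole(n,u,v,z,w=20,t=45):
    p,d,cp=load(n); g=cv2.cvtColor(p,cv2.COLOR_RGB2GRAY)[v-w:v+w,u-w:u+w]; y,x=np.nonzero(g<t); c=(x.mean()+u-w,y.mean()+v-w); return c,len(x),ray(cp,c,z)
def blob(n,box,z,s=45):  # low-saturation blob in box u0,u1,v0,v1 -> ellipse, centre on plane z
    p,d,cp=load(n); u0,u1,v0,v1=box; m=(cv2.cvtColor(p,cv2.COLOR_RGB2HSV)[v0:v1,u0:u1,1]<s).astype(np.uint8)
    c=max(cv2.findContours(m,cv2.RETR_EXTERNAL,cv2.CHAIN_APPROX_NONE)[0],key=cv2.contourArea); e=cv2.fitEllipse(cv2.convexHull(c)); c=(e[0][0]+u0,e[0][1]+v0); return c,np.round(e[1],1),ray(cp,c,z)
E
python3 - <<'E'
from h import *
print(hole("w_b2",319,242,.149)); print(blob("w_b2",(240,400,170,290),.136)); print(blob("w_disc",(270,360,180,275),.006)); p,d,cp=load("w_disc"); print(cv2.cvtColor(p,cv2.COLOR_RGB2HSV)[[210,250,150,228],[316,316,316,400]])
E
```

```text
((np.float64(318.05128205128204), np.float64(241.9316239316239)), 117, array([ 0.44700081, -0.27483958,  0.149     ]))
((325.94976806640625, 216.96690368652344), array([126.4, 160. ]), array([ 0.45831067, -0.26586427,  0.136     ]))
((315.4182472229004, 228.3246726989746), array([67.5, 68.2]), array([0.63742969, 0.164824  , 0.006     ]))
[[ 20  14 113]
 [ 15  10 197]
 [119  49 119]
 [117  54 189]]
```

Run:
```python
from h import *
R=Rdown(np.radians(120)); D=[.6374,.1648]; zg=tcp_z(.0044,.047)
command_gripper(.065)
movep([*D,.05],R); move_l([*D,zg],feed=.06); s=show("down"); command_gripper(.04,40); s=show("grip"); zg=s["position"][2]
move_l([*D,.20],feed=.12); movep([.447,-.2748,.25],R); show("above"); wrist("w_hold2"); print("zg",zg)
```

```text
down t 28.1 pos [ 0.6378  0.165  -0.0096] gap 0.0649 F [ 0.7  0.4 -0.8] grip 0.0
grip t 28.4 pos [ 0.6379  0.165  -0.0091] gap 0.0441 F [-0.7 -0.1  5.4] grip 40.1
above t 32.0 pos [ 0.4478 -0.2738  0.2502] gap 0.0433 F [ 0.  -0.1  0.6] grip 40.8
zg -0.009108692964415604
```

View pics/w_hold2.png

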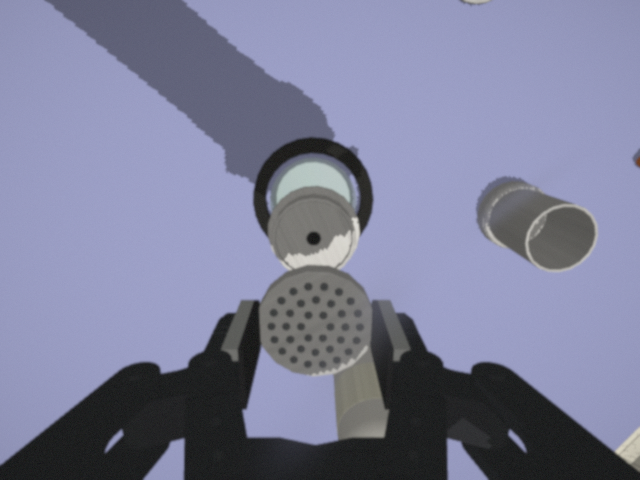

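The disc is held with its centre at about (316,320), and the base's hole is at (314,238). I'll check level and centring, then place it.

```bash
cat >> h.py <<'E'
def plane(n,u,v,r):
    p,d,cp=load(n); K,o,R=cp; V,U=np.mgrid[v-r:v+r+1,u-r:u+r+1]; k=((U-u)**2+(V-v)**2<=r*r)&(d[V,U]>0)
    P=o+(R@np.linalg.inv(K)@np.stack([U[k],V[k],np.ones(k.sum())])*d[V,U][k]).T
    A=np.c_[P[:,:2]-P[:,:2].mean(0),np.ones(len(P))]; c=np.linalg.lstsq(A,P[:,2],rcond=None)[0]; return "slope mm/m",(c[:2]*1000).round(0),"z",c[2].round(4)
E
python3 - <<'E'
from h import *
p,d,cp=load("w_hold2"); zt=.2502+.0091+.008
c=ray(cp,(315.5,321),zt); print("disc",c,zt,plane("w_hold2",316,322,45)); off=c[:2]-np.load("w_hold2.npz")["pos"][:2]; print(off)
print("base hole",hole("w_hold2",314,238,.149), plane("w_b2",318,240,25))
E
```

```text
disc [ 0.44671571 -0.27231666  0.2673    ] 0.2673 ('slope mm/m', array([-2.,  2.]), 'z', np.float64(0.2658))
[-0.00106363  0.00144774]
base hole ((np.float64(313.28846153846155), np.float64(238.0)), 104, array([ 0.44682359, -0.2751416 ,  0.149     ])) ('slope mm/m', array([1., 1.]), 'z', np.float64(0.1475))
```

Run:
```python
from h import *
xy=np.array([.447,-.275])-np.array([-.0005,.0008]); R=Rdown(np.radians(120)); z0=-.0091+.149
movep([*xy,.18],R); sleep(.2); show("pre")
print(move_l([*xy,z0+.004],feed=.06,until_force=8)); show("a")
print(move_l([*xy,z0-.004],feed=.012,until_force=4)); show("b"); print("expect",z0)
```

```text
pre t 32.7 pos [ 0.4491 -0.276   0.1821] gap 0.044 F [ 0.3  0.5 -0.8] grip 41.0
False
a t 33.4 pos [ 0.4477 -0.2757  0.1439] gap 0.0437 F [ 0.6 -0.1 -0.6] grip 41.0
True
b t 33.9 pos [ 0.4476 -0.2759  0.1399] gap 0.0439 F [-0.7  0.2  3.9] grip 41.6
expect 0.1399
```

Run:
```python
from h import *
command_gripper(.075); s=sense(); p=s["position"]; move_l([p[0],p[1],.25]); wrist("w_d2"); show("up")
command_gripper(.085); movep([.637,-.186,.20],Rdown(np.radians(90))); sleep(.2); wrist("w_fun"); show("funnel")
a=cv2.imread("pics/w_d2.png");b=cv2.imread("pics/w_fun.png")
cv2.imwrite("pics/both3.png",cv2.resize(np.hstack([a[:,60:560],b[:,60:560]]),(800,384)))
```

```text
up t 35.2 pos [ 0.4459 -0.2754  0.2489] gap 0.0748 F [ 0.5  0.2 -0.2] grip 0.0
funnel t 36.6 pos [ 0.6363 -0.1878  0.2007] gap 0.0853 F [0.3 0.1 0.5] grip 0.0
```

View pics/both3.png

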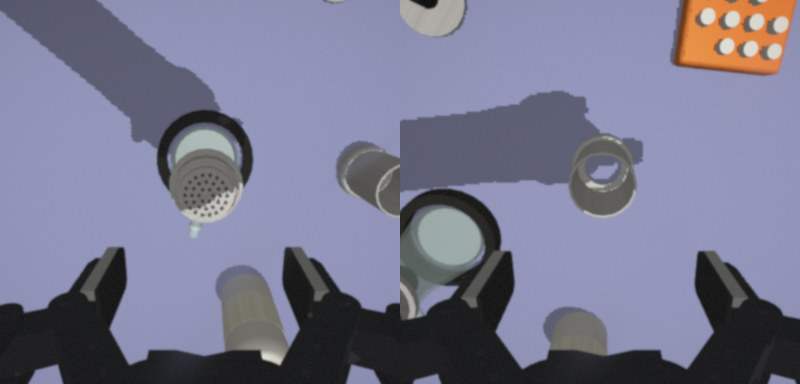

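Left half: the disc sits in the recess at about (206,192) in the mosaic. Right half: the funnel's top rim is a circle at about (602,183), original (312,229).

Run:
```python
from h import *
print("disc",plane("w_d2",318,240,28))
p,d,cp=load("w_d2"); g=cv2.cvtColor(p,cv2.COLOR_RGB2GRAY); 
for c in cv2.HoughCircles(cv2.medianBlur(g,3)[180:300,250:390],cv2.HOUGH_GRADIENT,1,5,param1=80,param2=12,minRadius=28,maxRadius=52)[0][:5]: print("d",c+[250,180,0],ray(cp,(c[0]+250,c[1]+180),.157)[:2],c[2]/393.8*(cp[1][2]-.157)*1000)
p,d,cp=load("w_fun"); g=cv2.cvtColor(p,cv2.COLOR_RGB2GRAY)
for c in cv2.HoughCircles(cv2.medianBlur(g,3)[150:300,250:390],cv2.HOUGH_GRADIENT,1,5,param1=80,param2=15,minRadius=32,maxRadius=52)[0][:5]: print("f",c+[250,150,0],ray(cp,(c[0]+250,c[1]+150),.092)[:2],c[2]/393.8*(cp[1][2]-.092)*1000)
print(blob("w_fun",(250,380,150,290),.05))
```

```text
disc ('slope mm/m', array([-1.,  4.]), 'z', np.float64(0.1556))
d [317.5        230.5         45.70000076] [ 0.44340265 -0.26865078] 28.51241937921817
d [317.5        238.5         41.20000076] [ 0.44612007 -0.27333829] 25.70485109588345
d [322.5        227.5         40.20000076] [ 0.44519059 -0.26529016] 25.080947236315595
d [324.5        197.5         51.40000153] [ 0.43637423 -0.24771257] 32.06867339236959
d [311.5        227.5         40.20000076] [ 0.43903445 -0.26884997] 25.080947236315595
f [314.5 231.5  41. ] [ 0.63557735 -0.18664976] 27.27182347530682
f [310.5        224.5         43.59999847] [ 0.6328389  -0.18162976] 29.001255050603103
f [312.5        202.5         33.79999924] [ 0.6342849  -0.16623378] 22.48262414021936
f [315.5 221.5  47. ] [ 0.63628522 -0.17950623] 31.262822270671716
f [305.5        224.5         48.09999847] [ 0.62939725 -0.18162169] 31.994503659220783
((313.01093673706055, 220.15130615234375), array([ 89.1, 107.7]), array([ 0.63430176, -0.18938146,  0.05      ]))
```

Run:
```python
from h import *
R=Rdown(np.radians(90)); D=[.635,-.1868]; zg=tcp_z(.064,.06)
movep([*D,.125],R); move_l([*D,zg],feed=.08); show("down"); command_gripper(.05,50); s=show("grip"); print("zg",s["position"][2])
p=s["position"]; move_l([p[0],p[1],.32],feed=.15); movep([.4475,-.275,.32],R); sleep(.3); wrist("w_hold3"); show("above")
```

```text
down t 38.1 pos [ 0.6355 -0.1868  0.0477] gap 0.0845 F [-0.6 -0.7 -0.4] grip 0.0
grip t 38.5 pos [ 0.6353 -0.1869  0.0481] gap 0.059 F [-1.4  0.4  5.6] grip 53.6
zg 0.04807629130863979
above t 41.6 pos [ 0.4483 -0.2743  0.3199] gap 0.0594 F [-0.6  0.9 -2.7] grip 54.1
```

View pics/w_hold3.png

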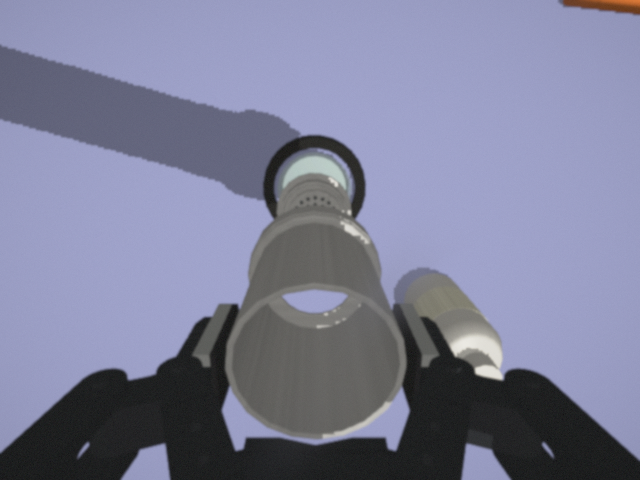

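The funnel is held, with its rim ellipse centred at about (316,361) (columns 228–405, rows 285–438). The flask, base and disc are visible below it.

Run:
```python
from h import *
p,d,cp=load("w_hold3"); t=np.load("w_hold3.npz")["pos"]; zo=t[2]-.0481
a=ray(cp,(316.5,285),zo+.092); b=ray(cp,(316.5,438),zo+.092); rim=(a+b)/2
print("rim",rim,"dia y",a-b, "tcp",t)
k1,k2=ray(cp,(250,270),zo+.015),ray(cp,(381,270),zo+.015); print("skirt x",(k1+k2)/2,"top far edge",ray(cp,(315,208),zo+.015)-[0,.0345,0])
off=(rim-t)[:2]; print(off)
```

```text
rim [ 0.44882243 -0.27442704  0.36382061] dia y [-0.00018541  0.05751729  0.        ] tcp [ 0.44850256 -0.27425935  0.31992061]
skirt x [ 0.44853454 -0.27127188  0.28682061] top far edge [ 0.44821346 -0.27360669  0.28682061]
[ 0.00031987 -0.00016768]
```

Run:
```python
from h import *
xy=[.4468,-.275]; R=Rdown(np.radians(90)); z0=.0481+.142
movep([*xy,.235],R); sleep(.2); show("pre")
print(move_l([*xy,z0+.004],feed=.05,until_force=6)); show("a")
print(move_l([*xy,z0-.004],feed=.012,until_force=4)); show("b"); print("expect",z0)
```

```text
pre t 42.3 pos [ 0.4484 -0.2755  0.2373] gap 0.0594 F [-0.1  0.1 -1.8] grip 54.6
False
a t 43.2 pos [ 0.4471 -0.275   0.1943] gap 0.0592 F [ 0.6  0.7 -2.2] grip 54.7
True
b t 43.5 pos [ 0.4471 -0.2751  0.1933] gap 0.0595 F [-0.9  0.6  4.9] grip 55.2
expect 0.1901
```

Run:
```python
from h import *
xy=[.4468,-.275]; sleep(.2); show("s")
print(move_l([*xy,.1861],feed=.012,until_force=6)); show("b"); sleep(.2); show("s")
```

```text
s t 43.8 pos [ 0.4471 -0.2751  0.1933] gap 0.0594 F [-0.8  0.2  6.3] grip 55.2
True
b t 44.0 pos [ 0.4471 -0.2752  0.1933] gap 0.0596 F [-0.6 -0.   4.1] grip 55.2
s t 44.2 pos [ 0.4471 -0.2752  0.1933] gap 0.0595 F [-0.2  0.8  4.4] grip 55.2
```

Contact came 3 mm high. The rim in the last picture measured 57.5 mm instead of 60, which means the funnel sits a few mm lower in the hand than assumed, so it is probably home. I'll release it and measure.

Run:
```python
from h import *
command_gripper(.085); s=sense(); p=s["position"]; move_l([p[0],p[1],.33],feed=.15); sleep(.2); wrist("w_f2"); show("up")
p,d,cp=load("w_f2"); K,o,R=cp; V,U=np.mgrid[150:320,230:400]; z=d[V,U]
P=o+(R@np.linalg.inv(K)@np.stack([U.ravel(),V.ravel(),np.ones(U.size)])*z.ravel()).T
print("top z pct",np.percentile(P[z.ravel()>0,2],[99.9,99,97,95,92,90]).round(4))
k=P[:,2]>np.percentile(P[:,2],98)-.004; Q=P[k]; A=np.c_[Q[:,:2]-Q[:,:2].mean(0),np.ones(len(Q))]; print(len(Q),Q.min(0),Q.max(0),np.linalg.lstsq(A,Q[:,2],rcond=None)[0])
```

```text
up t 45.9 pos [ 0.4461 -0.2749  0.3294] gap 0.0845 F [0.1 0.1 0.1] grip 0.0
top z pct [0.2371 0.2362 0.235  0.2289 0.2162 0.2069]
1340 [ 0.41703306 -0.30551435  0.23187295] [ 0.47631277 -0.198095    0.48266736] [-0.00622672  1.80900301  0.25805731]
```

View pics/w_f2.png

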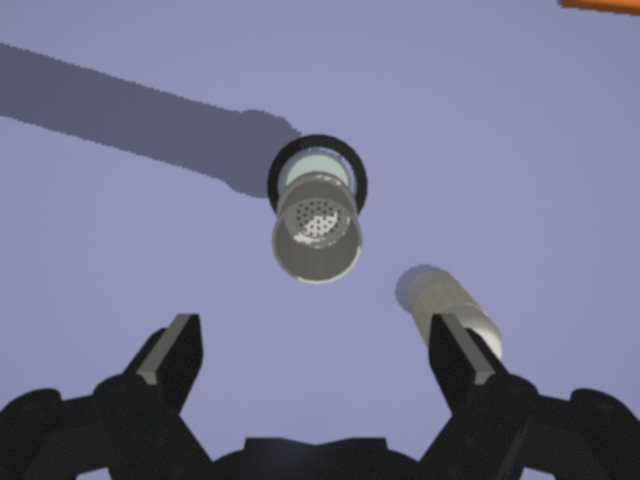

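The funnel stands on the base, with its rim at about (317,238) and the disc visible inside. Next I'll check the rim's height and level precisely.

Run:
```python
from h import *
p,d,cp=load("w_f2"); K,o,R=cp; V,U=np.mgrid[160:310,240:395]; z=d[V,U]
P=o+(R@np.linalg.inv(K)@np.stack([U.ravel(),V.ravel(),np.ones(U.size)])*z.ravel()).T
# highest reading per 15deg sector at the rim
c=np.array([.447,-.275]); r=np.hypot(*(P[:,:2]-c).T); a=np.degrees(np.arctan2(P[:,1]-c[1],P[:,0]-c[0])); 
k=(P[:,2]<.25)&(r<.036)&(r>.024)
S=[]
for t in range(-180,180,30):
    q=P[k&(a>=t)&(a<t+30)]; zz=np.sort(q[:,2])[-8:]; S.append((t,round(float(np.median(zz)),4)))
print(S)
Q=P[(P[:,2]<.25)&(P[:,2]>.231)]; print(len(Q),Q.min(0),Q.max(0)); A=np.c_[Q[:,:2]-c,np.ones(len(Q))]; print(np.linalg.lstsq(A,Q[:,2],rcond=None)[0])
print("disc",plane("w_f2",318,222,8))
g=cv2.cvtColor(p,cv2.COLOR_RGB2GRAY)
for q in cv2.HoughCircles(cv2.medianBlur(g,3)[180:300,250:390],cv2.HOUGH_GRADIENT,1,5,param1=80,param2=12,minRadius=36,maxRadius=52)[0][:4]: print(q+[250,180,0],ray(cp,(q[0]+250,q[1]+180),.234)[:2])
```

```text
[(-180, 0.2373), (-150, 0.2366), (-120, 0.237), (-90, 0.2368), (-60, 0.2368), (-30, 0.2367), (0, 0.2368), (30, 0.237), (60, 0.2371), (90, 0.2371), (120, 0.237), (150, 0.2368)]
1275 [ 0.41703306 -0.30551435  0.23101679] [ 0.47631277 -0.2457815   0.23796193]
[4.61359355e-05 9.10373964e-03 2.35188835e-01]
disc ('slope mm/m', array([-8., 18.]), 'z', np.float64(0.1556))
[315.5 240.5  43.5] [ 0.44575789 -0.27548439]
[314.5        230.5         49.20000076] [ 0.44509891 -0.26861333]
[316.5        217.5         36.90000153] [ 0.44640087 -0.25984012]
[316.5        235.5         44.59999847] [ 0.44641521 -0.27203409]
```

Run:
```python
from h import *
def rim(n,c,box,zmax):
    p,d,cp=load(n); K,o,R=cp; u0,u1,v0,v1=box; V,U=np.mgrid[v0:v1,u0:u1]; z=d[V,U]
    P=o+(R@np.linalg.inv(K)@np.stack([U.ravel(),V.ravel(),np.ones(U.size)])*z.ravel()).T
    r=np.hypot(*(P[:,:2]-c).T); a=np.degrees(np.arctan2(P[:,1]-c[1],P[:,0]-c[0])); k=(P[:,2]<zmax)&(r<.036)&(r>.024)
    print(n,[round(float(np.median(np.sort(P[k&(a>=t)&(a<t+30),2])[-8:])),4) for t in range(-180,180,30)])
rim("w_fun",(.635,-.1868),(250,380,150,290),.11); rim("w_f2",(.447,-.275),(240,395,160,310),.25)
p,d,cp=load("w_b2"); print(plane("w_b2",318,242,5),plane("w_b2",300,100,20),plane("w_d2",318,240,15),plane("w_f2",318,218,6),plane("w_f2",200,60,20),plane("w_fun",200,60,15))
```

```text
w_fun [0.0914, 0.0915, 0.0915, 0.0912, 0.0913, 0.0912, 0.0917, 0.0916, 0.0916, 0.0913, 0.0917, 0.0915]
w_f2 [0.2373, 0.2366, 0.237, 0.2368, 0.2368, 0.2367, 0.2368, 0.237, 0.2371, 0.2371, 0.237, 0.2368]
('slope mm/m', array([27., 23.]), 'z', np.float64(0.1478)) ('slope mm/m', array([2., 0.]), 'z', np.float64(-0.0014)) ('slope mm/m', array([-6.,  2.]), 'z', np.float64(0.1556)) ('slope mm/m', array([ -1., -11.]), 'z', np.float64(0.1555)) ('slope mm/m', array([ 6., -4.]), 'z', np.float64(-0.0013)) ('slope mm/m', array([  9., -10.]), 'z', np.float64(-0.0014))
```

Run:
```python
from h import *
def zs(n,u,v,r,lab):
    p,d,cp=load(n); K,o,R=cp; V,U=np.mgrid[v-r:v+r+1,u-r:u+r+1]; k=(U-u)**2+(V-v)**2<=r*r
    P=o+(R@np.linalg.inv(K)@np.stack([U[k],V[k],np.ones(k.sum())])*d[V,U][k]).T; print(lab,np.percentile(P[:,2],[2,25,50,75,98]).round(4))
zs("w_disc",315,228,28,"disc on bench"); zs("w_d2",317,238,28,"disc placed"); zs("w_f2",318,220,14,"disc under funnel"); zs("w_hold2",316,321,45,"in hand"); zs("w_b2",318,240,25,"recess")
p,d,cp=load("w_d2")
for v in range(185,290,5): print(v,[round(float((cp[1]+cp[2]@np.linalg.inv(cp[0])@[u,v,1]*d[v,u])[2]),4) for u in range(270,370,8)])
p,d=camera("scene"); np.savez("scene1.npz",p=p,d=d); a=p[60:230,200:360,::-1]
b=load("w_f2")[0][150:310,230:400,::-1]; w=load("w_d2")[0][150:310,230:400,::-1]
f=lambda x:cv2.resize(x,(400,400),interpolation=cv2.INTER_CUBIC)
cv2.imwrite("pics/chk.png",np.hstack([f(w),f(a)]))
```

```text
disc on bench [0.0052 0.0061 0.0066 0.007  0.008 ]
disc placed [0.1542 0.1551 0.1556 0.1561 0.1571]
disc under funnel [0.1541 0.155  0.1555 0.156  0.1571]
in hand [0.2646 0.2654 0.2658 0.2662 0.2671]
recess [0.1462 0.1471 0.1475 0.148  0.1489]
185 [0.0175, 0.0286, 0.0531, 0.0674, 0.0774, 0.0824, 0.1295, 0.0799, 0.0729, 0.0606, 0.0397, -0.0012, 0.0189]
190 [-0.0018, 0.0379, 0.0606, 0.0772, 0.1346, 0.1338, 0.1347, 0.1339, 0.1335, 0.0704, 0.0511, 0.0202, 0.0182]
195 [-0.0017, 0.0454, 0.0692, 0.1347, 0.1349, 0.1394, 0.1437, 0.1407, 0.1345, 0.1339, 0.0567, 0.026, 0.0187]
200 [-0.0021, 0.0486, 0.1353, 0.1339, 0.1503, 0.1511, 0.1502, 0.1497, 0.1492, 0.1347, 0.1344, 0.0273, 0.0198]
205 [-0.0007, 0.0521, 0.1352, 0.1508, 0.1464, 0.147, 0.1479, 0.1475, 0.1476, 0.1503, 0.1356, 0.0285, 0.0182]
210 [0.0144, 0.1349, 0.1474, 0.148, 0.1481, 0.155, 0.1555, 0.1555, 0.1465, 0.1473, 0.1401, 0.1344, 0.0192]
215 [0.0202, 0.1327, 0.1506, 0.1481, 0.1562, 0.1554, 0.1562, 0.1555, 0.1557, 0.1471, 0.1508, 0.1354, 0.0176]
220 [0.0181, 0.1348, 0.148, 0.1561, 0.1561, 0.1556, 0.1552, 0.1553, 0.1568, 0.1548, 0.1477, 
[... 772 characters left out ...]
02]
260 [-0.0012, -0.0012, 0.1504, 0.1547, 0.1542, 0.1559, 0.1551, 0.1561, 0.1552, 0.1557, 0.1504, 0.0003, -0.0012]
265 [-0.0022, -0.0016, -0.0015, 0.1555, 0.1553, 0.1562, 0.1549, 0.1565, 0.1553, 0.1556, -0.0018, -0.0012, -0.0008]
270 [-0.0027, -0.0018, -0.0024, 0.151, 0.1558, 0.1553, 0.1559, 0.1557, 0.1562, -0.0029, -0.001, -0.0017, -0.0012]
275 [-0.003, -0.0015, -0.0007, -0.0014, 0.4027, 0.1504, 0.1545, 0.1506, -0.0023, -0.0008, -0.0011, -0.0002, -0.0012]
280 [-0.0015, -0.0015, -0.0015, -0.0005, 0.1099, 0.1085, -0.0013, 0.0011, -0.0013, -0.0014, -0.0008, -0.0028, -0.0017]
285 [-0.0024, -0.0018, -0.0023, -0.0013, 0.1104, 0.1094, -0.0015, -0.0023, -0.0017, -0.0016, -0.0014, -0.0014, -0.0019]
```

View pics/chk.png

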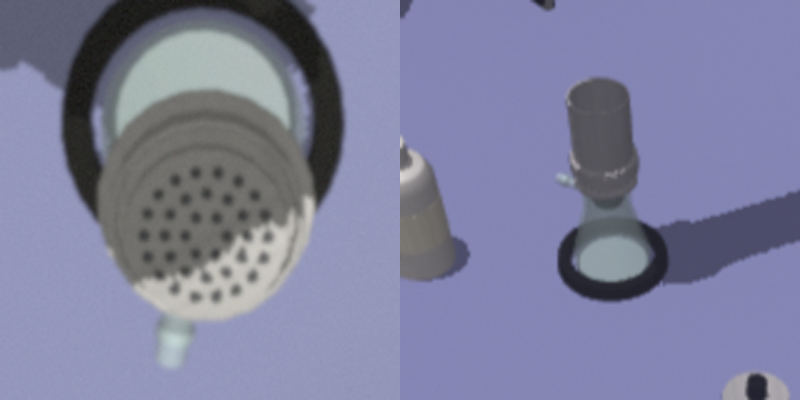

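The disc is home: its top reads 0.1556 and the bench bias is -1.4 mm. The funnel's rim is level but about 3 mm too high. The scene crop shows the funnel upright over the base. I'll regrip it, press harder and work it gently sideways.

```bash
cat >> h.py <<'E'
def rim(n,c=(.447,-.275),box=(230,400,150,320),zmax=.25,zmin=.22):
    p,d,cp=load(n); K,o,R=cp; u0,u1,v0,v1=box; V,U=np.mgrid[v0:v1,u0:u1]; z=d[V,U]
    P=o+(R@np.linalg.inv(K)@np.stack([U.ravel(),V.ravel(),np.ones(U.size)])*z.ravel()).T
    r=np.hypot(*(P[:,:2]-c).T); a=np.degrees(np.arctan2(P[:,1]-c[1],P[:,0]-c[0])); k=(P[:,2]<zmax)&(r<.036)&(r>.024)
    Q=P[k&(P[:,2]>zmin+.01)]; print(n,[round(float(np.median(np.sort(P[k&(a>=t)&(a<t+30),2])[-8:])),4) for t in range(-180,180,30)],"c",((Q.min(0)+Q.max(0))/2).round(4))
E
python3 - <<'E'
from h import *
wrist("w_f3"); rim("w_f3")
s=sense(); p=s["position"]; move_l([.447,-.275,.1935],feed=.12); command_gripper(.05,50); show("grip")
for dx,dy in ((0,0),(.0015,0),(-.0015,0),(0,.0015),(0,-.0015),(0,0)):
    p=sense()["position"]; print(dx,dy,move_l([.447+dx,-.275+dy,p[2]-.003],feed=.015,until_force=15)); s=show("w")
    if s["position"][2]<.1908: break
E
```

```text
w_f3 [0.2369, 0.2366, 0.2366, 0.2369, 0.2366, 0.237, 0.2369, 0.237, 0.2369, 0.2369, 0.2369, 0.2368] c [ 0.4463 -0.2756  0.2339]
grip t 47.6 pos [ 0.4473 -0.2752  0.1945] gap 0.0593 F [-1.2  0.7  5.2] grip 52.8
0 0 True
w t 47.8 pos [ 0.4473 -0.2753  0.1945] gap 0.0594 F [-2.1  0.7  6. ] grip 52.9
0.0015 0 True
w t 48.0 pos [ 0.4475 -0.2753  0.1946] gap 0.0596 F [-1.7 -0.   7.3] grip 52.9
-0.0015 0 False
w t 48.4 pos [ 0.4473 -0.2754  0.1944] gap 0.0593 F [-2.7  1.1 12.7] grip 53.6
0 0.0015 False
w t 48.7 pos [ 0.4476 -0.275   0.1944] gap 0.0596 F [-4.6 -1.  17.9] grip 53.9
0 -0.0015 False
w t 49.0 pos [ 0.4477 -0.2758  0.1944] gap 0.0593 F [-6.9  3.4 18.4] grip 54.0
0 0 False
w t 49.3 pos [ 0.4476 -0.2754  0.1944] gap 0.0594 F [-6.4  1.6 17.8] grip 53.9
```

Run:
```python
from h import *
for dx,dy in ((0,0),(.002,0),(-.002,0),(0,.002),(0,-.002)):
    move_l([.447+dx,-.275+dy,.1995],feed=.04); s=sense()
    f0=s["wrist_force"]; h=move_l([.447+dx,-.275+dy,.189],feed=.02,until_force=4); print(dx,dy,"up F",np.round(f0,1),h); show(" ")
```

```text
0 0 up F [-0.3 -0.3 -3.2] True
  t 50.0 pos [ 0.447  -0.2751  0.1947] gap 0.0594 F [-1.5  0.2  4.8] grip 54.6
0.002 0 up F [ 0.2  0.2 -1.8] True
  t 50.6 pos [ 0.449  -0.2751  0.1947] gap 0.0593 F [-0.7 -0.4  4.8] grip 54.7
-0.002 0 up F [ 0.5  0.2 -2.3] True
  t 51.3 pos [ 0.4452 -0.2751  0.1947] gap 0.0591 F [-0.3 -0.5  5.5] grip 54.7
0 0.002 up F [-0.7 -0.5 -1.2] True
  t 52.0 pos [ 0.447  -0.2731  0.1948] gap 0.0596 F [-0.4 -0.1  4.5] grip 54.7
0 -0.002 up F [ 0.4 -0.2 -3.1] True
  t 52.6 pos [ 0.4471 -0.277   0.1948] gap 0.0595 F [0.1 0.6 4.9] grip 54.7
```

Run:
```python
from h import *
for n,u0,rows in (("w_fun",313,range(165,275,4)),("w_f3",317,range(170,290,4))):
    p,d,cp=load(n); f=lambda u,v:(cp[1]+cp[2]@np.linalg.inv(cp[0])@[u,v,1]*d[v,u])
    for v in rows: print(n,v,[tuple((f(u,v)*1000).round(0).astype(int)[1:]) for u in (u0-16,u0-8,u0,u0+8,u0+16)])
a=load("w_fun")[0][150:290,250:390,::-1]; b=load("w_f3")[0][160:300,250:390,::-1]
cv2.imwrite("pics/fz.png",cv2.resize(np.hstack([a,b]),(800,400),interpolation=cv2.INTER_CUBIC))
```

```text
w_fun 165 [(np.int64(-152), np.int64(-3)), (np.int64(-152), np.int64(-1)), (np.int64(-152), np.int64(-1)), (np.int64(-152), np.int64(-2)), (np.int64(-152), np.int64(-2))]
w_fun 169 [(np.int64(-156), np.int64(-2)), (np.int64(-154), np.int64(11)), (np.int64(-153), np.int64(17)), (np.int64(-154), np.int64(13)), (np.int64(-156), np.int64(-2))]
w_fun 173 [(np.int64(-157), np.int64(15)), (np.int64(-156), np.int64(17)), (np.int64(-157), np.int64(17)), (np.int64(-156), np.int64(18)), (np.int64(-157), np.int64(16))]
w_fun 177 [(np.int64(-160), np.int64(18)), (np.int64(-159), np.int64(27)), (np.int64(-157), np.int64(35)), (np.int64(-158), np.int64(27)), (np.int64(-160), np.int64(17))]
w_fun 181 [(np.int64(-161), np.int64(33)), (np.int64(-158), np.int64(49)), (np.int64(-157), np.int64(55)), (np.int64(-158), np.int64(49)), (np.int64(-160), np.int64(36))]
w_fun 185 [(np.int64(-160), np.int64(56)), (np.int64(-158), np.int64(69)), (np.int64(-157), np.int64(74)), (np.int64(-158), np.int64(68)), (np.int64(-161), np.int64(55))]
w_fun 189 [(np.int64(-160), np.int64(76)), (np.int64(-158), np.int64(85)),
[... 8221 characters left out ...]
64(224))]
w_f3 274 [(np.int64(-301), np.int64(231)), (np.int64(-302), np.int64(227)), (np.int64(-303), np.int64(225)), (np.int64(-302), np.int64(227)), (np.int64(-301), np.int64(231))]
w_f3 278 [(np.int64(-302), np.int64(235)), (np.int64(-302), np.int64(234)), (np.int64(-303), np.int64(232)), (np.int64(-302), np.int64(234)), (np.int64(-301), np.int64(237))]
w_f3 282 [(np.int64(-407), np.int64(-2)), (np.int64(-304), np.int64(236)), (np.int64(-305), np.int64(235)), (np.int64(-407), np.int64(-1)), (np.int64(-407), np.int64(-2))]
w_f3 286 [(np.int64(-413), np.int64(-1)), (np.int64(-414), np.int64(-5)), (np.int64(-412), np.int64(0)), (np.int64(-413), np.int64(-2)), (np.int64(-412), np.int64(-1))]
```

View pics/fz.png

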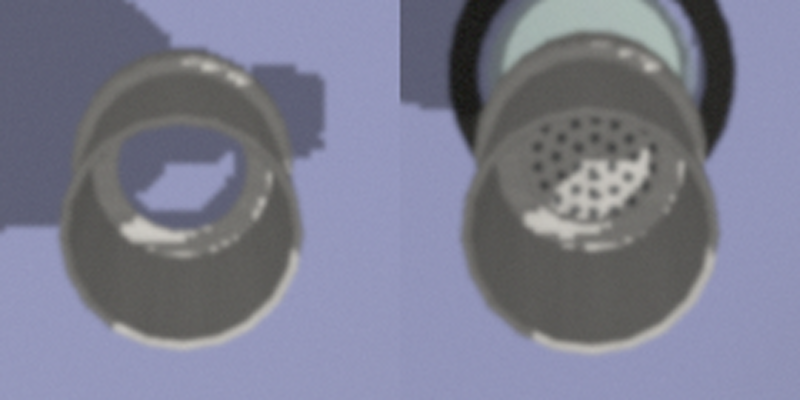

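The funnel makes flat contact at the same height (TCP z ≈ 0.1947) wherever I shift it, and that height is 3.2 mm too high. In the picture, both views show a clean seat ring, and the disc lies level under it. I'll lift it clear and see whether its angle about the axis matters. I'll also look at where it stood on the bench.

Run:
```python
from h import *
for yaw in (115,60):
    R=Rdown(np.radians(yaw)); move_l([.447,-.275,.235],feed=.12); movep([.447,-.275,.235],R); sleep(.2)
    move_l([.447,-.275,.1985],feed=.06,until_force=8); h=move_l([.447,-.275,.189],feed=.015,until_force=4); print(yaw,h); show(" ")
move_l([.447,-.275,.33],feed=.15); wrist("w_l"); show("up")
print(plane("w_l",316,215,6))
p,d=camera("top"); np.savez("top1.npz",p=p,d=d); cp=campose("top"); u,v=proj(cp,[.635,-.187,0]); print(u,v)
u,v=int(u),int(v); q=p[v-30:v+30,u-30:u+30]; print("spot std",q.reshape(-1,3).mean(0).round(0),q.reshape(-1,3).std(0).round(1), q.reshape(-1,3).min(0),q.reshape(-1,3).max(0))
z=np.array([.55,.7,0]);z/=np.linalg.norm(z); 
for el in (0,-20,-40):
  for az in (40,52,65):
    e,a=np.radians(el),np.radians(az); z=np.array([np.cos(e)*np.cos(a),np.cos(e)*np.sin(a),np.sin(e)])
    for s in (1,-1):
      y=s*np.array([-np.sin(a),np.cos(a),0]); x=np.cross(y,z)
      for P in ([.45,-.1,.45],[.5,0,.5],[.5,.1,.4]):
        j=inverse_kinematics(P,np.c_[x,y,z])
        if j is not None: print(el,az,s,P,np.round(j,2))
```

```text
115 True
  t 55.0 pos [ 0.4473 -0.2752  0.1945] gap 0.0593 F [-0.3 -0.1  4. ] grip 54.9
60 True
  t 57.7 pos [ 0.4473 -0.2751  0.1945] gap 0.0595 F [-0.4  0.   4.5] grip 54.9
up t 58.8 pos [ 0.4463 -0.2748  0.3287] gap 0.0596 F [-0.5 -0.4 -1.4] grip 54.4
('slope mm/m', array([-594., -693.]), 'z', np.float64(0.2961))
393.0798497774426 216.20775564884852
spot std [126. 130. 162.] [0.6 0.6 0.6] [124 128 160] [128 132 163]
0 65 1 [0.45, -0.1, 0.45] [ 1.73  0.61 -1.24  1.99 -1.03  1.34 -2.6 ]
0 65 -1 [0.45, -0.1, 0.45] [ 1.76  0.66 -1.31  1.99 -0.99  1.29  0.5 ]
-20 65 1 [0.45, -0.1, 0.45] [ 1.3   0.2  -0.61  1.9  -1.04  1.58 -2.61]
-20 65 -1 [0.45, -0.1, 0.45] [ 1.56  0.27 -0.93  1.89 -0.98  1.5   0.47]
-40 40 1 [0.5, 0.1, 0.4] [-0.68 -0.32  0.56  2.19 -0.58  0.55  2.59]
-40 40 -1 [0.45, -0.1, 0.45] [ 1.58 -0.16 -0.78  1.97 -1.01  1.36  0.2 ]
-40 40 -1 [0.5, 0, 0.5] [ 0.17 -0.22  0.14  1.94 -0.82  1.03 -0.26]
-40 40 -1 [0.5, 0.1, 0.4] [ 0.11 -0.21 -0.05  2.16 -0.95  0.71 -0.22]
-40 52 -1 [0.45, -0.1, 0.45] [ 1.57 -0.02 -0.86  1.88 -0.9   1.42  0.26]
-40 52 -1 [0.5, 0, 0.5] [ 1.42 -0.11 -0.9   1.83 -0.98  1.36  0.06]
-40 52 -1 [0.5, 0.1, 0.4] [ 0.2  -0.12 -0.05  2.1  -0.99  0.93  0.01]
-40 65 -1 [0.45, -0.1, 0.45] [ 1.51  0.12 -0.92  1.79 -0.77  1.48  0.3 ]
-40 65 -1 [0.5, 0, 0.5] [ 1.38  0.05 -0.98  1.73 -0.85  1.42  0.11]
-40 65 -1 [0.5, 0.1, 0.4] [ 1.27  0.03 -1.07  1.97 -0.93  1.13  0.18]
```

Rotation makes no difference, and the bench spot is clean. I'll tilt the funnel so the scene camera can look into its skirt, in case something is stuck under the seat.

Run:
```python
from h import *
command_gripper(.05,80)
def T(el,az,s):
    e,a=np.radians(el),np.radians(az); z=np.array([np.cos(e)*np.cos(a),np.cos(e)*np.sin(a),np.sin(e)]); y=s*np.array([-np.sin(a),np.cos(a),0]); return np.c_[np.cross(y,z),y,z]
movep([.45,-.2,.45],Rdown(np.radians(60)))
R=T(-20,65,-1); movep([.45,-.1,.45],R); sleep(.3); s=show("tilt")
p,d=camera("scene"); np.savez("tilt.npz",p=p,d=d,pos=s["position"],R=s["tcp_rot"])
cp=campose("scene"); foot=np.array(s["position"])+np.array(s["tcp_rot"])@[0,0,.0495]; u,v=proj(cp,foot).astype(int); print(u,v)
cv2.imwrite("pics/tilt.png",cv2.resize(p[v-50:v+50,u-65:u+65,::-1],(780,600),interpolation=cv2.INTER_CUBIC))
# depth along tool z inside the skirt, relative to TCP
K,o,Rc=cp; V,U=np.mgrid[v-40:v+40,u-40:u+40]; P=o+(Rc@np.linalg.inv(K)@np.stack([U.ravel(),V.ravel(),np.ones(U.size)])*d[V,U].ravel()).T
L=(P-s["position"])@np.array(s["tcp_rot"]); r=np.hypot(L[:,0],L[:,1])
for a,b in ((0,8),(8,16),(16,20),(20,23),(23,26),(26,29),(29,32),(32,34.5)):
    k=(r>a/1e3)&(r<b/1e3)&(L[:,2]>-.1)&(L[:,2]<.08); print(a,b,k.sum(),np.percentile(L[k,2]*1e3,[5,25,50,75,95]).round(1) if k.sum() else "")
```

```text
tilt t 61.0 pos [ 0.4502 -0.0994  0.4502] gap 0.0589 F [-0.2  0.2 -2.4] grip 86.1
335 68
0 8 0 
8 16 0 
16 20 2 [33.4 33.5 33.8 34.  34.2]
20 23 45 [32.8 33.9 34.6 35.5 36.6]
23 26 83 [-12.1  16.1  33.9  35.3  36.3]
26 29 754 [-19.9  -4.9   9.2  21.   34.6]
29 32 546 [-16.1  13.6  34.   42.4  50.6]
32 34.5 444 [-16.9  37.9  42.9  48.   51.1]
```

View pics/tilt.png

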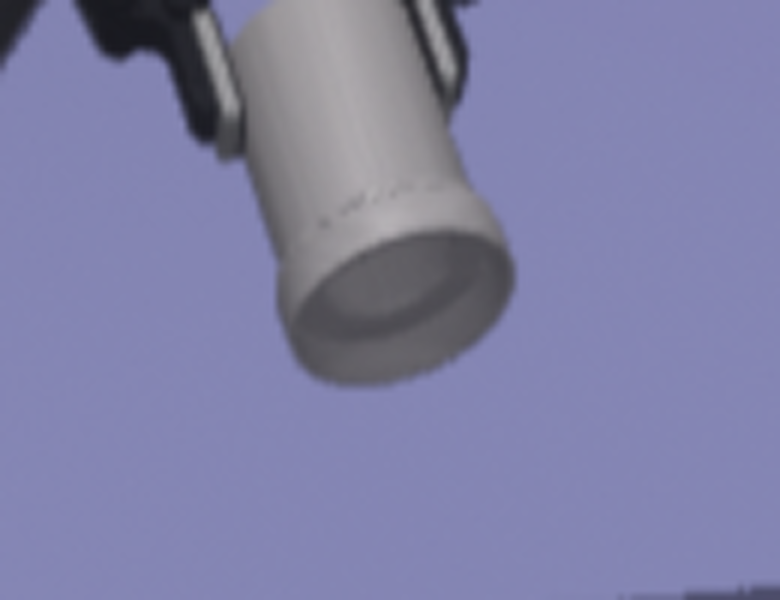

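The skirt is empty: the seat reads about 16 mm above the foot, as specified, and the foot itself is clean. To find what holds the funnel up, I'll touch its foot on the middle of the disc, offset to one side, which gives the disc's contact height.

Run:
```python
from h import *
R=Rdown(np.radians(60))
movep([.45,-.2,.42],R); movep([.480,-.275,.26],R); sleep(.2)
h=move_l([.480,-.275,.212],feed=.08,until_force=8); h=move_l([.480,-.275,.200],feed=.015,until_force=3); s=show(f"foot on disc {h}"); 
move_l([.480,-.275,.26],feed=.12); print("foot z offset if disc top .157:",s["position"][2]-.157)
```

```text
foot on disc True t 64.3 pos [ 0.4803 -0.2748  0.206 ] gap 0.0584 F [ 0.4 -0.1  5.2] grip 86.6
foot z offset if disc top .157: 0.04903384546694456
```

Run:
```python
from h import *
p,d,cp=load("w_hold3"); t=np.load("w_hold3.npz")["pos"]; f=lambda u,v:(cp[1]+cp[2]@np.linalg.inv(cp[0])@[u,v,1]*d[v,u])
print("rim off (expect 43.9):",[(v,round((f(317,v)[2]-t[2])*1e3,1)) for v in (284,286,288,290,430,433,435,437,439)])
print("rim sides",[(u,round((f(u,360)[2]-t[2])*1e3,1)) for u in (227,228,229,230,231,232,400,402,404,405)])
print("disc under",[round(f(u,201)[2],4) for u in range(306,328,3)])
p,d,cp=load("w_touch"); f=lambda u,v:(cp[1]+cp[2]@np.linalg.inv(cp[0])@[u,v,1]*d[v,u])
for u in (246,250,254,380,384): print(u,[(v,round(f(u,v)[2]*1e3,1)) for v in range(298,316,2)])
```

```text
rim off (expect 43.9): [(284, np.float64(42.8)), (286, np.float64(43.2)), (288, np.float64(42.6)), (290, np.float64(-322.7)), (430, np.float64(41.1)), (433, np.float64(42.0)), (435, np.float64(42.1)), (437, np.float64(41.9)), (439, np.float64(-321.2))]
rim sides [(227, np.float64(43.9)), (228, np.float64(43.2)), (229, np.float64(43.7)), (230, np.float64(42.7)), (231, np.float64(42.7)), (232, np.float64(41.8)), (400, np.float64(42.3)), (402, np.float64(42.2)), (404, np.float64(42.7)), (405, np.float64(42.5))]
disc under [np.float64(0.1546), np.float64(0.1564), np.float64(0.157), np.float64(0.1555), np.float64(0.1551), np.float64(0.1549), np.float64(0.1557), np.float64(0.1553)]
246 [(298, np.float64(-0.9)), (300, np.float64(2.0)), (302, np.float64(4.7)), (304, np.float64(6.7)), (306, np.float64(8.8)), (308, np.float64(9.4)), (310, np.float64(12.3)), (312, np.float64(11.8)), (314, np.float64(15.0))]
250 [(298, np.float64(-0.8)), (300, np.float64(2.4)), (302, np.float64(3.8)), (304, np.float64(5.9)), (306, np.float64(8.0)), (308, np.float64(9.2)), (310, np.float64(11.9)), (312, np.float64(11.7)), (314, np.float64(12.1))]
254 [(298, np.float64(-1.6)), (300, np.float64(1.7)), (302, np.float64(3.2)), (304, np.float64(2.9)), (306, np.float64(3.0)), (308, np.float64(2.4)), (310, np.float64(3.5)), (312, np.float64(3.2)), (314, np.float64(3.6))]
380 [(298, np.float64(-1.1)), (300, np.float64(1.8)), (302, np.float64(5.0)), (304, np.float64(6.5)), (306, np.float64(9.1)), (308, np.float64(9.6)), (310, np.float64(8.9)), (312, np.float64(9.5)), (314, np.float64(10.5))]
384 [(298, np.float64(-0.4)), (300, np.float64(2.9)), (302, np.float64(5.5)), (304, np.float64(7.9)), (306, np.float64(7.5)), (308, np.float64(9.1)), (310, np.float64(11.1)), (312, np.float64(14.0)), (314, np.float64(14.2))]
```

Everything measures consistently: no slip, and the disc is home. Two more cheap probes with the foot, on the base's head rim and on its flange, should show what carries the funnel.

Run:
```python
from h import *
b=np.array([.447,-.275]); u=np.array([.6,.8])
for n,dd,z in (("rim",.0598,.152),("flange",.0642,.136)):
    q=b+dd*u; e=z+.0492
    move_l([*q,.26],feed=.15); move_l([*q,max(e,.152+.0492)+.006],feed=.1,until_force=6)
    h=move_l([*q,e-.003],feed=.02,until_force=3); s=show(n+f" {h}"); print(" contact foot z",round(s["position"][2]-.0492,4),"expected",z)
move_l([*q,.26],feed=.15)
```

```text
rim True t 66.4 pos [ 0.4836 -0.2268  0.201 ] gap 0.0586 F [0.7 0.9 3.2] grip 86.5
 contact foot z 0.1518 expected 0.152
flange True t 68.7 pos [ 0.4856 -0.2232  0.185 ] gap 0.0585 F [1.3 1.5 3.2] grip 86.5
 contact foot z 0.1358 expected 0.136
```

All the base and disc surfaces lie exactly as specified, so the height comes from the funnel's own seat. It rests flat, level and stable on the disc, and nothing is left to push home. I'll set it down centred, release it and go to the lid.

Run:
```python
from h import *
R=Rdown(np.radians(60)); xy=[.447,-.275]
move_l([*xy,.26],feed=.12); move_l([*xy,.199],feed=.06,until_force=8); print(move_l([*xy,.188],feed=.015,until_force=10)); show("seat")
command_gripper(.085); p=sense()["position"]; move_l([p[0],p[1],.33],feed=.15); sleep(.2); wrist("w_f4"); rim("w_f4")
movep([.468,-.02,.13],R); sleep(.2); wrist("w_lid"); show("lid")
a=cv2.imread("pics/w_f4.png");b=cv2.imread("pics/w_lid.png")
cv2.imwrite("pics/both4.png",cv2.resize(np.hstack([a[:,60:560],b[:,60:560]]),(800,384)))
p,d,cp=load("w_lid"); g=cv2.cvtColor(p,cv2.COLOR_RGB2GRAY); m=(g<50).astype(np.uint8); m[300:]=0
c=max(cv2.findContours(m,cv2.RETR_EXTERNAL,cv2.CHAIN_APPROX_NONE)[0],key=cv2.contourArea); e=cv2.fitEllipse(c); print("knob",e)
print("blob",blob("w_lid",(230,400,130,300),.008))
```

```text
True
seat t 71.6 pos [ 0.4472 -0.2751  0.1949] gap 0.0583 F [-1.2  0.5  4. ] grip 86.8
w_f4 [0.2371, 0.2368, 0.2368, 0.2366, 0.2368, 0.2368, 0.2369, 0.237, 0.237, 0.237, 0.2372, 0.237] c [ 0.4464 -0.2751  0.2339]
lid t 74.8 pos [ 0.4685 -0.0209  0.1304] gap 0.085 F [-0.6  0.4 -0.2] grip 0.0
knob ((314.8782043457031, 237.042724609375), (26.782512664794922, 34.008426666259766), 0.6140850186347961)
blob ((314.8315124511719, 228.9420394897461), array([91.1, 94.7]), array([ 0.4682302 , -0.02131947,  0.008     ]))
```

View pics/both4.png

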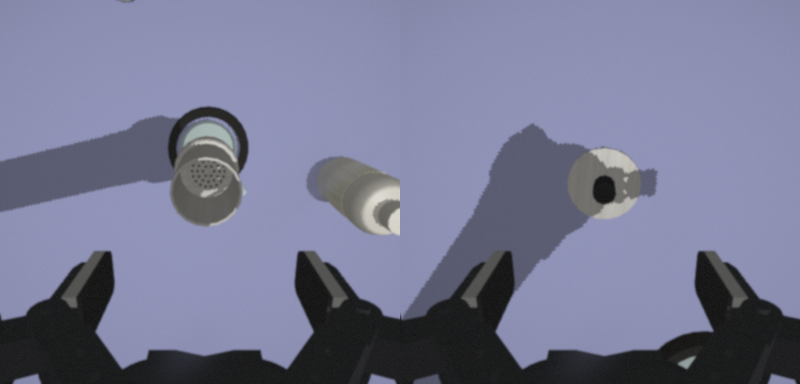

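Left half: the funnel is upright over the disc. Right half: the lid is at (604,183) in the mosaic, knob up.

Run:
```python
from h import *
R=Rdown(np.radians(60)); D=[.4680,-.0213]
command_gripper(.045); movep([*D,.07],R); sleep(.2); move_l([*D,.0046],feed=.06,until_force=8); show("down"); command_gripper(.015,50); s=show("grip"); zg=s["position"][2]
move_l([*D,.30],feed=.18); movep([.4468,-.275,.30],R); sleep(.3); s=show("above"); wrist("w_hold4"); print("zg",zg)
p,d,cp=load("w_hold4"); t=s["position"]
c,e,q=blob("w_hold4",(200,440,200,440),t[2]-zg+.009); print(c,e,q,q[:2]-t[:2])
a=p[:,60:560,::-1]; cv2.imwrite("pics/hold4.png",a)
```

```text
down t 77.0 pos [ 0.4683 -0.0212  0.0049] gap 0.045 F [0.3 0.4 0.4] grip 0.0
grip t 77.4 pos [ 0.4682 -0.0214  0.0051] gap 0.0178 F [-0.7 -1.4  6. ] grip 48.7
above t 80.5 pos [ 0.4472 -0.2739  0.3002] gap 0.0179 F [-0.7 -1.  -0.4] grip 48.8
zg 0.00505699851274136
(319.4026184082031, 398.9202117919922) [243.  440.2] [ 0.42637108 -0.31425212  0.30415842] [-0.02085658 -0.04038897]
```

View pics/hold4.png

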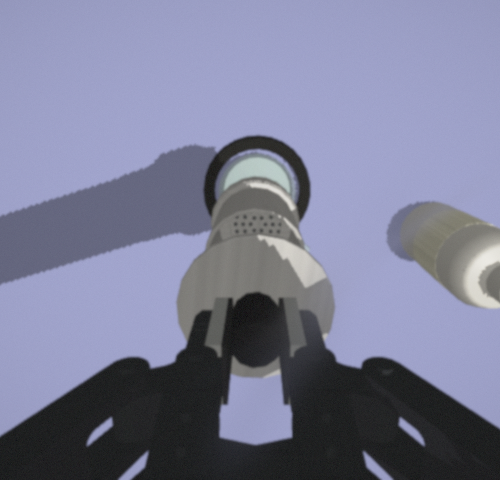

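The lid is held level by its knob, with its plate spanning columns 178–334 and rows 233–378 of the crop. The funnel mouth is below it.

Run:
```python
from h import *
p,d,cp=load("w_hold4"); t=np.load("w_hold4.npz")["pos"]; z=t[2]-.0051+.009
c=(ray(cp,(316,233),z)+ray(cp,(316,378),z))/2; print("plate",c,c[:2]-t[:2])
R=Rdown(np.radians(60)); xy=np.array([.4466,-.275]); z0=.0051+.2322
off=c[:2]-t[:2]; xy=xy-off*(np.linalg.norm(off)<.004)*.6
movep([*xy,.262],R); sleep(.2); print(move_l([*xy,z0+.003],feed=.04,until_force=5)); show("a")
print(move_l([*xy,z0-.005],feed=.012,until_force=4)); show("b"); print("expect",z0)
```

```text
plate [ 0.44739754 -0.27446285  0.30411542] [ 0.00016987 -0.00059969]
False
a t 81.7 pos [ 0.4466 -0.2746  0.2403] gap 0.0181 F [ 0.1 -0.2 -0.1] grip 48.9
True
b t 82.1 pos [ 0.4468 -0.2747  0.2375] gap 0.018 F [-0.4 -0.9  3.8] grip 49.3
expect 0.23729999999999998
```

Run:
```python
from h import *
command_gripper(.05); p=sense()["position"]; move_l([p[0],p[1],.36],feed=.15); sleep(.3); wrist("w_end"); show("up")
p,d,cp=load("w_end"); u,v=proj(cp,[.4466,-.275,.2415]).astype(int); K,o,R=cp
V,U=np.mgrid[v-60:v+60,u-60:u+60]; P=o+(R@np.linalg.inv(K)@np.stack([U.ravel(),V.ravel(),np.ones(U.size)])*d[V,U].ravel()).T
Q=P[(abs(P[:,2]-.24)<.006)]; A=np.c_[Q[:,:2]-Q[:,:2].mean(0),np.ones(len(Q))]
print("plate",len(Q),((Q.min(0)+Q.max(0))/2).round(4),(Q.max(0)-Q.min(0)).round(4),np.linalg.lstsq(A,Q[:,2],rcond=None)[0].round(4),"expect z",.1452+.087+.009-.0014)
```

```text
up t 83.8 pos [ 0.4457 -0.2745  0.3596] gap 0.0499 F [-0.5 -0.2  0.4] grip 0.0
plate 5761 [ 0.4463 -0.2754  0.241 ] [0.0674 0.0674 0.0094] [-0.0011  0.0009  0.2399] expect z 0.23979999999999999
```

The lid is centred, level and fully down on the funnel rim, and the gripper is clear. I'm handing the job in.

Run:
```python
from rig import *
print(finish_job())
```

```text
the job is handed in; nothing more can be done
None
```

I assembled base, disc, funnel and lid in that order, each level and released, and handed the job in at about 84 s, but the funnel (and so the lid) sits about 3 mm above its stated seated height: firm flat contact at every offset and angle tried, cause not found.

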